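Knock the axle pin home in the cart wheel

ROBOT

A 6-joint arm with a two-finger parallel gripper is mounted at the origin on the work surface. World frame = base frame: x ahead of the robot, y to its left, z up, the work surface at z = 0. Lengths are in m, angles in rad, forces in N, time in s.
With the tool pointing down it reaches from about 0.35 to 0.975 m from the base axis. Payload 4.9 kg.
Tool frame: the origin (TCP) lies on the centre line of the jaws, within the pads' length; the fingertips stand 14 mm ahead of it and the grasp point (between the pads) lies 5 mm behind it; z points along the fingers, y is the line along which they close (so a half turn about z gives the same grasp; the last joint's range is limited). The gripper opens to 85 mm and grips with 20 to 120 N. Pads are 22 mm wide; open, the fingers measure 114 mm over their backs; the gripper's body (76 mm by 85 mm) begins 54 mm behind the grasp point. The pads swing forward as they close: fully open they stand 13 mm farther back than shut.
Start: joints at [-1.263, 0.053, 1.613, -0, 1.476, -0.119], TCP at [0.259, -0.569, 0.245] pointing down, gripper open.
Joint ranges: [-3.01, 3.01], [-1.01, 2.22], [0.06, 2.58], [-1.02, 4.17], [0.09, 2.62], [-3.14, 3.14]. Speed limits (rad/s): [2.57, 2.57, 3.14, 3.14, 3.14, 3.14].

INTERFACE

Orientations are given as a unit quaternion [w, x, y, z].
In Python, from plant import * gives the robot as it stands.
- The arm moves only by the tool send_rows, never from a script. Its argument "steps" is a list of rows, each an object with "translation": the shift along the tool's x, y, z in cm, a list of three; "delta_rot": the turn, a rotation vector about the tool's x, y, z in rad, a list of three; "jaw": the finger opening in cm, from 0 to 8.54. In form: [{"translation": [dx, dy, dz], "delta_rot": [rx, ry, rz], "jaw": jaw}, ...]. A call has exactly 8 rows; each row is the pose to reach, as a shift and turn from the pose commanded when the call began, along the tool's axes at that moment; what a row does not reach only later rows make up. A row lasts 1/10 s, in which the tool goes at most 50 mm and 8.59 degrees, less where a joint would pass 70% of its speed; a pose out of reach is approached as far as the arm can. A call with a gripper value outside its range is refused whole. The fingers move at their own pace and stop on an object; the grip force is fixed at half the most. Time passes only in rows, so rows that repeat a pose let the fingers close, or fill a call up. It gives the time, the measured TCP pose, the force, the opening and the grip force at its end, in the units of the state.
- state(): the state, without advancing time (a new reading comes with each control period).
- grab_frame(name): name is "side" or "top"; returns a dict with "pixels" (480x640x3 uint8, blue, green, red), "range_z" (480x640 float32, m along the optical axis (not along the pixel's ray), 0 where there is no reading), "fx", "fy", "cx", "cy" (pixels), "rvec" (rotation vector, rad) and "tvec" (3), from world to camera coordinates, as OpenCV has them. Camera axes: x right, y down, z forward; pixel columns grow to the right and rows downward; lengths in m; the calibration is good to about 2 mm. A picture is of the moment at which its call begins.
- job_done(): hands the job in; it is judged then, once.
The state is a dict: "time": time; "joint_pos": joint angles; "joint_vel": joint speeds; "joint_efforts": joint torques, N m; "tool_pos": TCP position; "tool_rot": TCP orientation; "contact_force": force on the tool from outside, world axes, zero at the start; "ft_torque": the same for the moment, N m; "gripper_width": opening from 0.0 (shut) to 1.0 (fully open); "grasp_force": force on a finger pad.
Only numpy, scipy, OpenCV 4.12 (cv2) and the standard library are available. Lean on these libraries where they do the work, as an engineer would, in place of code of your own. Each camera call takes 0.05 s, during which the arm holds its last target. There are 200 camera calls.

TASK

The larger of the two cart wheels on the bench still has its axle pin standing up out of the hub. Pick up the rubber mallet by its handle and, holding it, strike that pin briskly straight down with the mallet's face until the pin's head is fully home on the hub; leave the smaller wheel's pin as it is. Then stand the mallet back on the bench on its striking face and let go.

Things in the scene. Friction and masses are not known exactly. Their poses are not given: they have to be found in the camera images.
- mallet: Rubber mallet, 0.45 kg, stood on its striking face: upright black head 64 mm across, 78 mm tall, wooden handle sticking out level. Origin: centre of the striking face (underside); z up the head's axis. Handle runs along -x from 25 to 170 mm off the axis, 22 mm wide by 28 tall, centre line 46 mm above the face; grip it about 65 mm off the axis. Centre of mass 19 mm off the axis.
- big_pin_top (a point): Centre of the top of the steel pin in the hub of the LARGER wheel (200 mm, black tyre, lying flat, bolted on a plank: cannot move). Pin head 28 mm across, 9 mm thick, on a 14 mm shank. Hub face 75 mm above the bench, so the pin's top is 84 mm up when fully home, up to 106 mm at the start. Tyre top 60 mm up.
- big_pin (a joint): How far the larger wheel's pin is driven down, m: 0 to 0.006 at the start, 0.022 fully home (head on the hub face). Tight fit: needs about 8 N to move and stays where it is left. A mallet coming down at 0.1 m/s or more is a brisk blow; several may be used.
- small_pin_top (a point): Centre of the top of the like pin in the SMALLER wheel (124 mm, same make, also lying flat and bolted down, hub face 75 mm above the bench). It too stands up out of its hub and must be left as it is.
Not all that is in view belongs to the job. What is shaped like the mallet but orange or turquoise is not meant.

How it is judged:
By the outcome, as a careful person would: the job done as asked, in the order asked, and still so for the second after the job is handed in, with the robot touching nothing.
It also fails if it takes over 45 s, if anything falls off the work surface, if the arm or the gripper's body presses on something with over 40 N, if the wrist force passes 120 N, or if a joint passes its speed limit or range.

## Working session

There is one attempt and no reset: what is moved stays moved. The work goes in short steps, Python scripts to look and compute and a tool call to move; the robot and the scene stay as the last step left them, time stands still between calls to the robot, and variables do not carry over. Pictures are saved under pics/ and viewed, at most 10 in all, crops included, and the job is handed in when it is done.

Besides the shell and the picture viewer there is one more tool, called after ">>>" by a JSON object that holds its "fn" and its "kwargs", one argument or row to a line. send_rows: Moves the arm, as the interface text tells. Its arguments: {"type":"object","properties":{"steps":{"type":"array","items":{"type":"object","properties":{"translation":{"type":"array","items":{"type":"number"}},"delta_rot":{"type":"array","items":{"type":"number"}},"jaw":{"type":"number"}}}}},"required":["steps"]}

```bash
mkdir -p pics
cat > h.py <<'E'
from plant import *
import numpy as np, cv2
def cloud(f):
    R=cv2.Rodrigues(np.array(f["rvec"],float))[0];t=np.array(f["tvec"],float).ravel()
    v,u=np.mgrid[:480,:640];z=f["range_z"].astype(float)
    P=np.stack([(u-f["cx"])/f["fx"]*z,(v-f["cy"])/f["fy"]*z,z],-1)
    W=(P-t)@R; W[z==0]=np.nan
    return W
E
python3 - <<'E'
from h import *
for n in("top","side"):
    f=grab_frame(n); cv2.imwrite(f"pics/{n}0.png",f["pixels"]); np.save(f"{n}0.npy",f["range_z"])
    R=cv2.Rodrigues(np.array(f["rvec"],float))[0]; print(n,-R.T@np.ravel(f["tvec"]),R.round(2).tolist(),f["fx"],(f["range_z"]>0).mean())
    np.save(f"{n}0c.npy",cloud(f))
s=state();print(s["time"],s["tool_pos"],s["tool_rot"],s["contact_force"])
E
```

```text
top [0.29503843 0.19590688 1.63236305] [[0.01, -1.0, 0.01], [-1.0, -0.01, -0.08], [0.08, -0.01, -1.0]] 510.79951172201606 0.9959733072916667
side [ 0.26587208 -0.7473964   1.00787201] [[0.99, -0.15, 0.01], [-0.1, -0.7, -0.71], [0.11, 0.7, -0.71]] 554.2100648539736 0.9961067708333333
0.1 [ 0.25856746 -0.56842532  0.24416562] [-9.33919736e-04  9.77315641e-01  2.11785880e-01 -8.53000441e-05] [ 0.61125136 -0.38984132  0.62982368]
```

View pics/top0.png

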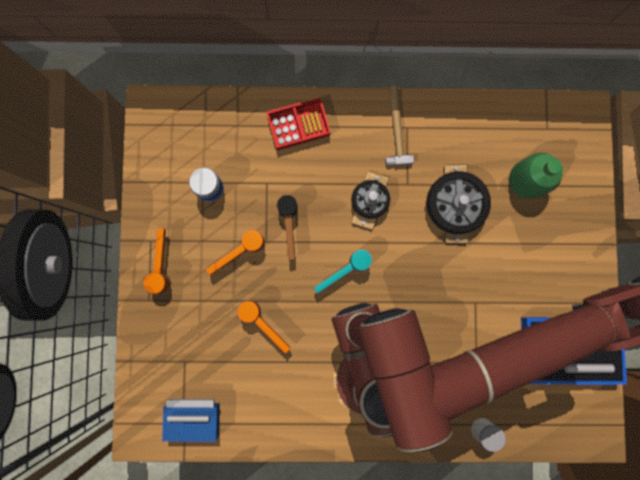

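View pics/side0.png

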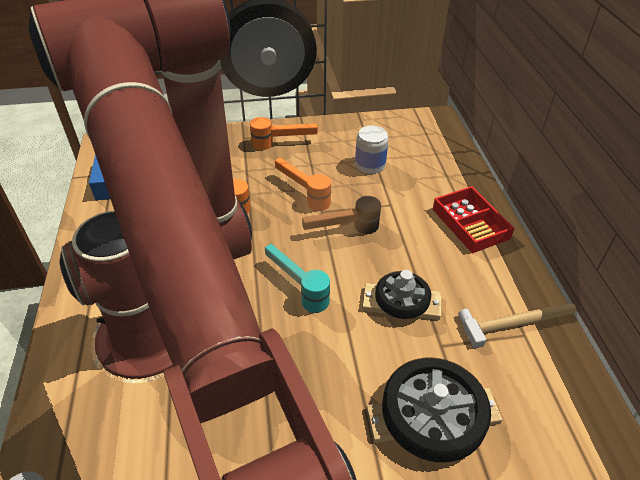

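The black-headed mallet has its head at top (288,206), side (368,214). Things it could be taken for are the orange ones at top (253,240), (154,283), (249,312), the turquoise one at (361,260), and the steel hammer at (400,160). The larger wheel's hub is at top (462,200), side (440,392), and the smaller wheel's is at top (373,196). A third wheel at top (40,265) is off the bench.

Run:
```python
from h import *
C={n:np.load(f"{n}0c.npy") for n in("top","side")}
im={n:cv2.imread(f"pics/{n}0.png") for n in C}
def rep(n,r,zlo,zhi,lab):
    x0,x1,y0,y1=r; P=C[n][y0:y1,x0:x1].reshape(-1,3); m=(P[:,2]>zlo)&(P[:,2]<zhi); Q=P[m].astype(np.float32)
    if len(Q)<4: print(lab,n,len(Q));return
    c,rad=cv2.minEnclosingCircle(Q[:,:2].copy()); print(lab,n,len(Q),"mean",Q.mean(0).round(4),"circ",np.round(c,4),round(rad,4),"zmed",np.median(Q[:,2]).round(4), "z95",np.percentile(Q[:,2],95).round(4))
T=(268,308,190,268); S=(295,390,190,240)
for n,r in(("top",T),("side",S)):
    rep(n,r,.07,.09,"head top")
    rep(n,r,.052,.066,"handle")
rep("top",(440,480,180,220),.09,.12,"bigpin"); rep("side",(420,460,370,415),.09,.12,"bigpin")
rep("top",(355,390,180,215),.09,.12,"smallpin"); rep("side",(390,425,262,295),.09,.12,"smallpin")
for n,r in(("top",(420,500,160,245)),("side",(375,500,350,465))): rep(n,r,.05,.065,"tyre")
# handle direction from brown top surface
for n,r in(("top",T),("side",S)):
    x0,x1,y0,y1=r;P=C[n][y0:y1,x0:x1].reshape(-1,3);Q=P[(P[:,2]>.056)&(P[:,2]<.064)].astype(np.float32)
    h=P[(P[:,2]>.07)&(P[:,2]<.09)].mean(0)
    Q=Q[np.hypot(*(Q-h)[:,:2].T)>.045]; 
    vx,vy,x,y=cv2.fitLine(Q[:,:2].copy(),cv2.DIST_HUBER,0,.01,.01).ravel(); d=np.hypot(*(Q-h)[:,:2].T)
    print(n,"dir",vx,vy,np.degrees(np.arctan2(vy,vx)),"pt",x,y,len(Q),d.max())
a=cv2.resize(im["side"][190:240,290:400],(660,300),interpolation=2)
b=cv2.resize(im["side"][350:470,370:505],(337,300)); cv2.imwrite("pics/crop1.png",np.hstack([a,b])[:, :800])
```

```text
head top top 327 mean [0.5411 0.2655 0.0772] circ [0.5416 0.2659] 0.0324 zmed 0.0771 z95 0.0832
handle top 315 mean [0.4432 0.256  0.0589] circ [0.4517 0.2464] 0.0796 zmed 0.0589 z95 0.0643
head top side 386 mean [0.538  0.261  0.0771] circ [0.4875 0.2925] 0.0939 zmed 0.0774 z95 0.0811
handle side 603 mean [0.4544 0.2617 0.0585] circ [0.4699 0.2771] 0.1052 zmed 0.0588 z95 0.0632
bigpin top 67 mean [ 0.5583 -0.2733  0.1012] circ [ 0.5585 -0.274 ] 0.0151 zmed 0.1009 z95 0.1078
bigpin side 184 mean [ 0.5584 -0.2788  0.1016] circ [ 0.5589 -0.2775] 0.0143 zmed 0.102 z95 0.1045
smallpin top 64 mean [0.5675 0.0032 0.1023] circ [0.5677 0.0029] 0.0138 zmed 0.1023 z95 0.1078
smallpin side 117 mean [ 0.5675 -0.002   0.102 ] circ [ 5.686e-01 -1.000e-04] 0.0142 zmed 0.1023 z95 0.1057
tyre top 1656 mean [ 0.5567 -0.272   0.0572] circ [ 0.5584 -0.2732] 0.1006 zmed 0.0574 z95 0.0632
tyre side 5091 mean [ 0.5555 -0.2879  0.0575] circ [ 0.5587 -0.2777] 0.1007 zmed 0.0586 z95 0.0625
top dir 0.99661875 0.08216524 4.713034 pt 0.43311223 0.25545362 209 0.16912200132523142
side dir 0.99554294 0.09430959 5.4115834 pt 0.43178344 0.24887586 342 0.16662162573636896
```

View pics/crop1.png

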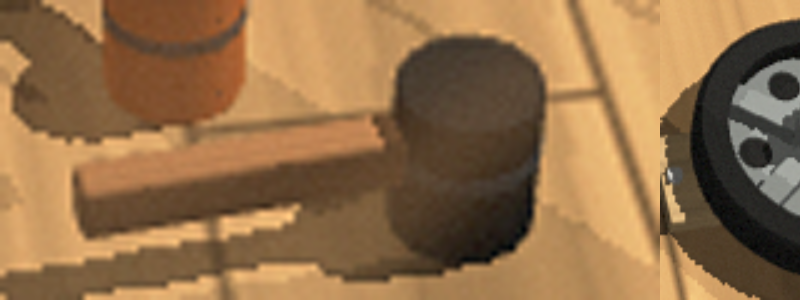

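The crop shows an upright black head at about (470,150) and a wooden handle leaving it to the left, so this is the right mallet. It stands clear of the orange head behind it. The sizes also fit: head r = 32 mm, top 77 mm up, pin r = 14 mm at about 102 mm, tyre r = 100 mm.

```bash
cat >> h.py <<'E'
from scipy.spatial.transform import Rotation as Ro
def go(p,yaw):
    s=state(); q=np.array(s["tool_rot"]); R=Ro.from_quat(q[[1,2,3,0]])
    G=Ro.from_euler('z',yaw)*Ro.from_euler('x',np.pi)
    print("t",s["time"],"pos",np.round(s["tool_pos"],4),"shift cm",(R.inv().apply(np.array(p)-s["tool_pos"])*100).round(2),"rot",(R.inv()*G).as_rotvec().round(4),"F",np.round(s["contact_force"],1),"w",s["gripper_width"],s["grasp_force"])
E
python3 -c "
from h import *
go([.476,.257,.16],.088)"
```

```text
t 0.1 pos [ 0.2586 -0.5684  0.2442] shift cm [ 53.96 -66.12   8.55] rot [-1.900e-03  1.000e-04  3.388e-01] F [ 0.6 -0.4  0.6] w 0.9963154305808277 0.0
```

>>> {"fn": "send_rows", "kwargs": {
  "steps": [
    {"translation": [54, -66, 0], "delta_rot": [0, 0, 0.34], "jaw": 5},
    {"translation": [54, -66, 0], "delta_rot": [0, 0, 0.34], "jaw": 5},
    {"translation": [54, -66, 0], "delta_rot": [0, 0, 0.34], "jaw": 5},
    {"translation": [54, -66, 0], "delta_rot": [0, 0, 0.34], "jaw": 5},
    {"translation": [54, -66, 0], "delta_rot": [0, 0, 0.34], "jaw": 5},
    {"translation": [54, -66, 0], "delta_rot": [0, 0, 0.34], "jaw": 5},
    {"translation": [54, -66, 0], "delta_rot": [0, 0, 0.34], "jaw": 5},
    {"translation": [54, -66, 0], "delta_rot": [0, 0, 0.34], "jaw": 5}
  ]
}}

```text
time: 0.9
tool_pos: [0.3609, -0.1803, 0.2449]
tool_rot: [-0.0, 0.999, 0.043, 0.0]
contact_force: [0.3, -0.8, 0.8]
gripper_width: 0.582
grasp_force: 0.0
```

```bash
python3 -c "
from h import *
go([.476,.257,.16],.088)"
```

```text
t 0.9 pos [ 0.3609 -0.1803  0.2449] shift cm [ 15.21 -42.58   8.5 ] rot [-0.0001 -0.0001 -0.0021] F [ 0.3 -0.8  0.8] w 0.582105509573046 0.0
```

>>> {"fn": "send_rows", "kwargs": {
  "steps": [
    {"translation": [15.2, -42.6, 6], "delta_rot": [0, 0, 0], "jaw": 5},
    {"translation": [15.2, -42.6, 6], "delta_rot": [0, 0, 0], "jaw": 5},
    {"translation": [15.2, -42.6, 6], "delta_rot": [0, 0, 0], "jaw": 5},
    {"translation": [15.2, -42.6, 6], "delta_rot": [0, 0, 0], "jaw": 5},
    {"translation": [15.2, -42.6, 6], "delta_rot": [0, 0, 0], "jaw": 5},
    {"translation": [15.2, -42.6, 6], "delta_rot": [0, 0, 0], "jaw": 5},
    {"translation": [15.2, -42.6, 6], "delta_rot": [0, 0, 0], "jaw": 5},
    {"translation": [15.2, -42.6, 6], "delta_rot": [0, 0, 0], "jaw": 5}
  ]
}}

```text
time: 1.7
tool_pos: [0.4613, 0.2036, 0.1921]
tool_rot: [0.0, 0.999, 0.044, -0.0]
contact_force: [0.2, -1.1, 0.1]
gripper_width: 0.58
grasp_force: 0.0
```

```bash
python3 -c "
from h import *
go([.476,.257,.16],.088)"
```

```text
t 1.7 pos [0.4613 0.2036 0.1921] shift cm [ 1.93 -5.19  3.21] rot [ 0.0002  0.     -0.0005] F [ 0.2 -1.1  0.1] w 0.5796389064644977 0.0
```

>>> {"fn": "send_rows", "kwargs": {
  "steps": [
    {"translation": [1.9, -5.2, 3.2], "delta_rot": [0, 0, 0], "jaw": 5},
    {"translation": [1.9, -5.2, 5], "delta_rot": [0, 0, 0], "jaw": 5},
    {"translation": [1.9, -5.2, 7.2], "delta_rot": [0, 0, 0], "jaw": 5},
    {"translation": [1.9, -5.2, 7.2], "delta_rot": [0, 0, 0], "jaw": 5},
    {"translation": [1.9, -5.2, 7.2], "delta_rot": [0, 0, 0], "jaw": 5},
    {"translation": [1.9, -5.2, 7.2], "delta_rot": [0, 0, 0], "jaw": 5},
    {"translation": [1.9, -5.2, 7.2], "delta_rot": [0, 0, 0], "jaw": 5},
    {"translation": [1.9, -5.2, 7.2], "delta_rot": [0, 0, 0], "jaw": 5}
  ]
}}

```text
time: 2.5
tool_pos: [0.4767, 0.2548, 0.1222]
tool_rot: [-0.0, 0.999, 0.043, 0.001]
contact_force: [-0.3, 0.1, 0.3]
gripper_width: 0.588
grasp_force: 0.0
```

```bash
python3 -c "
from h import *
go([.476,.257,.041],.088)
f=grab_frame('side');cv2.imwrite('pics/s1.png',cv2.resize(f['pixels'][80:270,230:450],(660,570)))"
```

```text
t 2.5 pos [0.4767 0.2548 0.1222] shift cm [-0.07 -0.22  8.12] rot [-0.0007 -0.0023 -0.0018] F [-0.3  0.1  0.3] w 0.5883041588433447 0.0
```

View pics/s1.png

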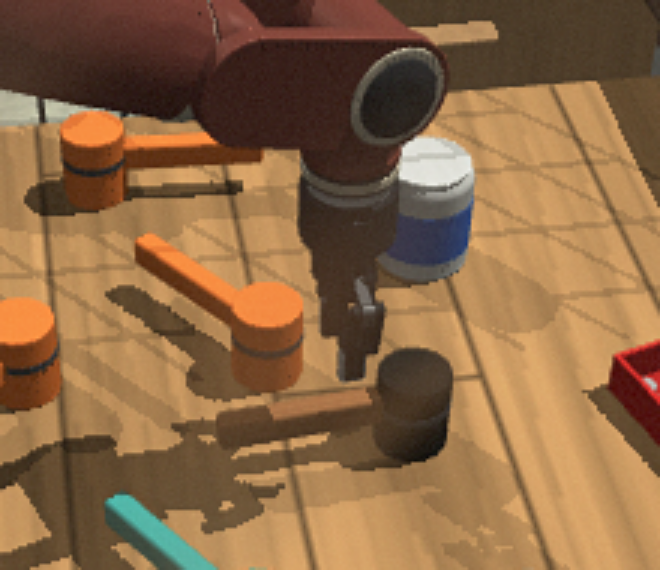

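The fingers sit at crop (350,375), above the mallet's handle near the head and clear of the orange mallet and the can. I'm going down.

>>> {"fn": "send_rows", "kwargs": {
  "steps": [
    {"translation": [0, -0.1, 2], "delta_rot": [0, 0, 0], "jaw": 5},
    {"translation": [0, -0.1, 4], "delta_rot": [0, 0, 0], "jaw": 5},
    {"translation": [0, -0.1, 6], "delta_rot": [0, 0, 0], "jaw": 5},
    {"translation": [0, -0.1, 7.2], "delta_rot": [0, 0, 0], "jaw": 5},
    {"translation": [0, -0.1, 8.1], "delta_rot": [0, 0, 0], "jaw": 5},
    {"translation": [0, -0.1, 8.1], "delta_rot": [0, 0, 0], "jaw": 5},
    {"translation": [0, -0.1, 8.1], "delta_rot": [0, 0, 0], "jaw": 5},
    {"translation": [0, -0.1, 8.1], "delta_rot": [0, 0, 0], "jaw": 5}
  ]
}}

```text
time: 3.35
tool_pos: [0.4767, 0.2562, 0.0409]
tool_rot: [-0.0, 0.999, 0.043, 0.001]
contact_force: [-0.8, 0.9, -0.4]
gripper_width: 0.587
grasp_force: 0.0
```

>>> {"fn": "send_rows", "kwargs": {
  "steps": [
    {"translation": [0, 0, 0], "delta_rot": [0, 0, 0], "jaw": 3},
    {"translation": [0, 0, 0], "delta_rot": [0, 0, 0], "jaw": 2},
    {"translation": [0, 0, 0], "delta_rot": [0, 0, 0], "jaw": 1},
    {"translation": [0, 0, 0], "delta_rot": [0, 0, 0], "jaw": 0},
    {"translation": [0, 0, 0], "delta_rot": [0, 0, 0], "jaw": 0},
    {"translation": [0, 0, 0], "delta_rot": [0, 0, 0], "jaw": 0},
    {"translation": [0, 0, 0], "delta_rot": [0, 0, 0], "jaw": 0},
    {"translation": [0, 0, 0], "delta_rot": [0, 0, 0], "jaw": 0}
  ]
}}

```text
time: 4.15
tool_pos: [0.4762, 0.2564, 0.0405]
tool_rot: [-0.001, 0.999, 0.043, 0.0]
contact_force: [-3.6, 2.7, 4.9]
gripper_width: 0.246
grasp_force: 58.8
```

```bash
python3 -c "
from h import *
go([.476,.257,.22],.088)"
```

```text
t 4.15 pos [0.4762 0.2564 0.0405] shift cm [  0.    -0.08 -17.95] rot [-0.0011 -0.0008 -0.0011] F [-3.6  2.7  4.9] w 0.2463508888829459 58.77283036708832
```

>>> {"fn": "send_rows", "kwargs": {
  "steps": [
    {"translation": [0, 0, -1], "delta_rot": [0, 0, 0], "jaw": 0},
    {"translation": [0, 0, -3], "delta_rot": [0, 0, 0], "jaw": 0},
    {"translation": [0, 0, -6], "delta_rot": [0, 0, 0], "jaw": 0},
    {"translation": [0, 0, -9], "delta_rot": [0, 0, 0], "jaw": 0},
    {"translation": [0, 0, -12], "delta_rot": [0, 0, 0], "jaw": 0},
    {"translation": [0, 0, -15], "delta_rot": [0, 0, 0], "jaw": 0},
    {"translation": [0, 0, -17], "delta_rot": [0, 0, 0], "jaw": 0},
    {"translation": [0, 0, -18], "delta_rot": [0, 0, 0], "jaw": 0}
  ]
}}

```text
time: 4.95
tool_pos: [0.4761, 0.2555, 0.2213]
tool_rot: [0.0, 0.999, 0.043, 0.001]
contact_force: [-0.1, -0.7, -4.0]
gripper_width: 0.25
grasp_force: 58.9
```

Run:
```python
from h import *
f=grab_frame('side');cv2.imwrite('pics/s2.png',cv2.resize(f['pixels'][60:250,230:450],(660,570)))
for n in("side","top"):
    f=grab_frame(n) ;W=cloud(f);hsv=cv2.cvtColor(f['pixels'],cv2.COLOR_BGR2HSV)
    m=(W[...,2]>.15)&(W[...,2]<.28)&(W[...,0]>.50)&(W[...,0]<.6)&(abs(W[...,1]-.26)<.06)
    Q=W[m]; print(n,m.sum(),np.nanmin(Q,0).round(4),np.nanmax(Q,0).round(4),Q.mean(0).round(4))
    t=Q[Q[:,2]>np.percentile(Q[:,2],60)] if n=="side" else Q
    A=np.c_[t[:,:2]-t[:,:2].mean(0),np.ones(len(t))];print("plane",np.linalg.lstsq(A,t[:,2],rcond=None)[0].round(4),t[:,:2].mean(0))
go([.476,.257,.22],.088)
```

```text
side 1091 [0.5001 0.2255 0.1777] [0.5742 0.2932 0.2643] [0.5372 0.2442 0.234 ]
plane [0.0167 0.0548 0.2582] [0.54097359 0.25530108]
top 42 [0.5558 0.2513 0.2515] [0.5732 0.2892 0.266 ] [0.5653 0.2724 0.2567]
plane [-0.1265 -0.0477  0.2567] [0.565284   0.27240071]
t 5.1 pos [0.4755 0.2554 0.2189] shift cm [ 0.07 -0.15 -0.11] rot [ 0.0007  0.0011 -0.0015] F [ 0.8 -0.2 -4.7] w 0.2509803755235637 58.942217230796814
```

View pics/s2.png

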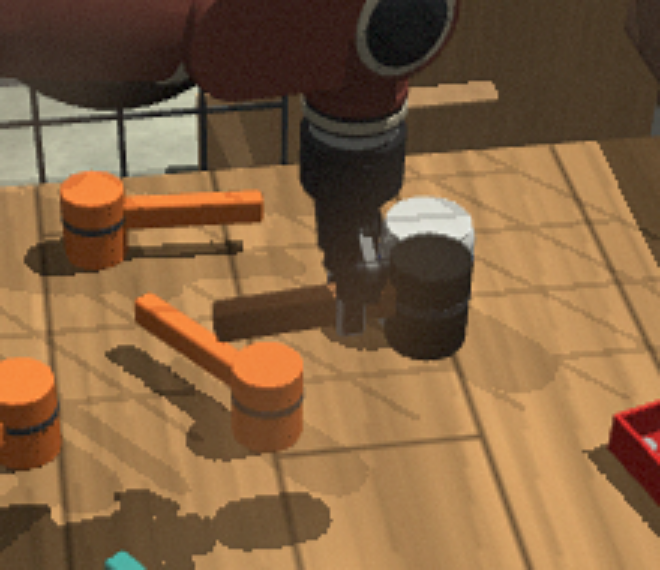

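Level in the grip (head top tilt < 0.02). Now I carry it over to the larger wheel's pin at (0.5586, -0.2756).

>>> {"fn": "send_rows", "kwargs": {
  "steps": [
    {"translation": [0, 1, 0], "delta_rot": [0, 0, 0], "jaw": 0},
    {"translation": [0, 3, 0], "delta_rot": [0, 0, 0], "jaw": 0},
    {"translation": [-0.3, 6, 0], "delta_rot": [0, 0, 0], "jaw": 0},
    {"translation": [-0.6, 10, 0], "delta_rot": [0, 0, 0], "jaw": 0},
    {"translation": [-0.8, 14, 0], "delta_rot": [0, 0, 0], "jaw": 0},
    {"translation": [-1, 18, 0], "delta_rot": [0, 0, 0], "jaw": 0},
    {"translation": [-1.2, 22, 0], "delta_rot": [0, 0, 0], "jaw": 0},
    {"translation": [-1.4, 26, 0], "delta_rot": [0, 0, 0], "jaw": 0}
  ]
}}

```text
time: 5.9
tool_pos: [0.483, -0.0065, 0.2176]
tool_rot: [0.0, 0.999, 0.043, -0.002]
contact_force: [0.8, 0.5, -4.2]
gripper_width: 0.251
grasp_force: 59.0
```

>>> {"fn": "send_rows", "kwargs": {
  "steps": [
    {"translation": [-0.2, 4, 0], "delta_rot": [0, 0, 0], "jaw": 0},
    {"translation": [-0.4, 8, 0], "delta_rot": [0, 0, 0], "jaw": 0},
    {"translation": [-0.7, 12, 0], "delta_rot": [0, 0, 0], "jaw": 0},
    {"translation": [-0.9, 16, 0], "delta_rot": [0, 0, 0], "jaw": 0},
    {"translation": [-1.1, 20, 0], "delta_rot": [0, 0, 0], "jaw": 0},
    {"translation": [-1.3, 23, 0], "delta_rot": [0, 0, 0], "jaw": 0},
    {"translation": [-1.4, 25.5, 0], "delta_rot": [0, 0, 0], "jaw": 0},
    {"translation": [-1.5, 27, 0], "delta_rot": [0, 0, 0], "jaw": 0}
  ]
}}

```text
time: 6.7
tool_pos: [0.4914, -0.2766, 0.2175]
tool_rot: [-0.001, 0.999, 0.042, -0.002]
contact_force: [0.4, 0.8, -3.7]
gripper_width: 0.25
grasp_force: 59.1
```

```bash
python3 -c "
from h import *
go([.494,-.281,.18],.088)"
```

```text
t 6.7 pos [ 0.4914 -0.2766  0.2175] shift cm [0.23 0.47 3.75] rot [-0.0015  0.0033 -0.0033] F [ 0.4  0.8 -3.7] w 0.24970120300034607 59.116036891937256
```

>>> {"fn": "send_rows", "kwargs": {
  "steps": [
    {"translation": [0.2, 0.3, 1], "delta_rot": [0, 0, 0], "jaw": 0},
    {"translation": [0.2, 0.3, 2], "delta_rot": [0, 0, 0], "jaw": 0},
    {"translation": [0.2, 0.3, 3], "delta_rot": [0, 0, 0], "jaw": 0},
    {"translation": [0.2, 0.3, 3.7], "delta_rot": [0, 0, 0], "jaw": 0},
    {"translation": [0.2, 0.3, 3.7], "delta_rot": [0, 0, 0], "jaw": 0},
    {"translation": [0.2, 0.3, 3.7], "delta_rot": [0, 0, 0], "jaw": 0},
    {"translation": [0.2, 0.3, 3.7], "delta_rot": [0, 0, 0], "jaw": 0},
    {"translation": [0.2, 0.3, 3.7], "delta_rot": [0, 0, 0], "jaw": 0}
  ]
}}

```text
time: 7.5
tool_pos: [0.4956, -0.2777, 0.1836]
tool_rot: [0.0, 0.999, 0.043, 0.001]
contact_force: [-0.2, 0.4, -3.7]
gripper_width: 0.25
grasp_force: 59.1
```

Run:
```python
from h import *
go([.494,-.281,.18],.088)
f=grab_frame('side');cv2.imwrite('pics/s3.png',cv2.resize(f['pixels'][270:470,330:550],(660,600)))
W=cloud(f)
m=(W[...,2]>.125)&(W[...,2]<.235)&(W[...,0]>.525)&(W[...,0]<.62)&(abs(W[...,1]+.27)<.06)
Q=W[m];t=Q[Q[:,2]>np.percentile(Q[:,2],60)]
A=np.c_[t[:,:2]-t[:,:2].mean(0),np.ones(len(t))];print(len(Q),Q.min(0),Q.max(0),"plane",np.linalg.lstsq(A,t[:,2],rcond=None)[0].round(4),t[:,:2].mean(0))
```

```text
t 7.5 pos [ 0.4956 -0.2777  0.1836] shift cm [-0.18  0.32  0.36] rot [ 0.001  -0.0011 -0.001 ] F [-0.2  0.4 -3.7] w 0.25036701786922344 59.06118035316467
1568 [ 0.52683813 -0.30578586  0.14288071] [ 0.59265026 -0.24306712  0.22527226] plane [ 0.0022 -0.0027  0.2214] [ 0.56251492 -0.27562705]
```

View pics/s3.png

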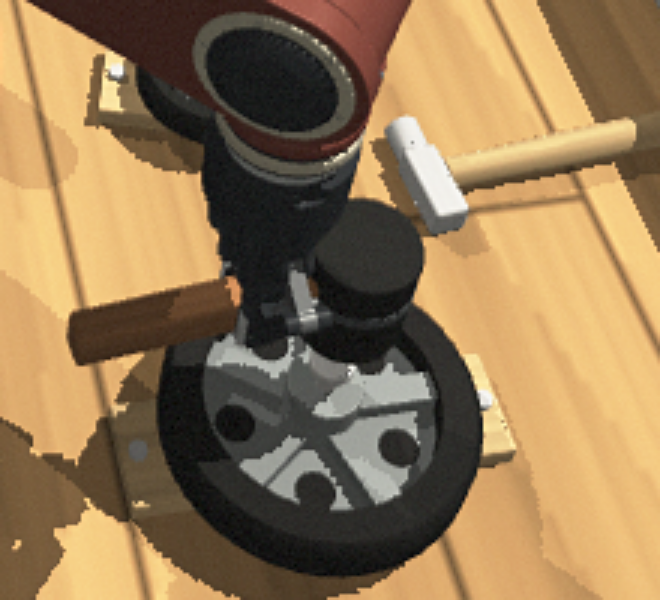

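The mallet's face is over the pin. In this view the head centre is about 4 mm in +x and 2 mm in +y off the pin, so I correct that and strike at 0.2 m/s.

>>> {"fn": "send_rows", "kwargs": {
  "steps": [
    {"translation": [-0.3, 0.2, 0], "delta_rot": [0, 0, 0], "jaw": 0},
    {"translation": [-0.3, 0.2, 0], "delta_rot": [0, 0, 0], "jaw": 0},
    {"translation": [-0.3, 0.2, 2], "delta_rot": [0, 0, 0], "jaw": 0},
    {"translation": [-0.3, 0.2, 4], "delta_rot": [0, 0, 0], "jaw": 0},
    {"translation": [-0.3, 0.2, 5.8], "delta_rot": [0, 0, 0], "jaw": 0},
    {"translation": [-0.3, 0.2, 5.8], "delta_rot": [0, 0, 0], "jaw": 0},
    {"translation": [-0.3, 0.2, 5.8], "delta_rot": [0, 0, 0], "jaw": 0},
    {"translation": [-0.3, 0.2, 5.8], "delta_rot": [0, 0, 0], "jaw": 0}
  ]
}}

```text
time: 8.35
tool_pos: [0.4924, -0.2799, 0.1252]
tool_rot: [0.0, 0.999, 0.043, 0.0]
contact_force: [0.2, 0.1, -4.5]
gripper_width: 0.248
grasp_force: 58.9
```

```bash
python3 -c "
from h import *
go([.494,-.281,.1245],.088);print(state()['ft_torque'])"
```

```text
t 8.35 pos [ 0.4924 -0.2799  0.1252] shift cm [0.15 0.13 0.07] rot [ 0.0002 -0.0003 -0.0013] F [ 0.2  0.1 -4.5] w 0.24822023797292017 58.861602544784546
[-0.0069385   0.20803211  0.01620785]
```

>>> {"fn": "send_rows", "kwargs": {
  "steps": [
    {"translation": [0, 0, -3], "delta_rot": [0, 0, 0], "jaw": 0},
    {"translation": [0, 0, -5], "delta_rot": [0, 0, 0], "jaw": 0},
    {"translation": [0, 0, -5], "delta_rot": [0, 0, 0], "jaw": 0},
    {"translation": [0, 0, -4], "delta_rot": [0, 0, 0], "jaw": 0},
    {"translation": [0, 0, -2], "delta_rot": [0, 0, 0], "jaw": 0},
    {"translation": [0, 0, 0.3], "delta_rot": [0, 0, 0], "jaw": 0},
    {"translation": [0, 0, 0.3], "delta_rot": [0, 0, 0], "jaw": 0},
    {"translation": [0, 0, 0.3], "delta_rot": [0, 0, 0], "jaw": 0}
  ]
}}

```text
time: 9.15
tool_pos: [0.491, -0.2788, 0.1188]
tool_rot: [-0.001, 0.999, 0.043, -0.002]
contact_force: [-0.2, 1.3, -5.4]
gripper_width: 0.249
grasp_force: 62.2
```

>>> {"fn": "send_rows", "kwargs": {
  "steps": [
    {"translation": [0, 0, -3], "delta_rot": [0, 0, 0], "jaw": 0},
    {"translation": [0, 0, -7], "delta_rot": [0, 0, 0], "jaw": 0},
    {"translation": [0, -4, -9], "delta_rot": [0, 0, 0], "jaw": 0},
    {"translation": [0, -8, -9], "delta_rot": [0, 0, 0], "jaw": 0},
    {"translation": [0, -12, -9], "delta_rot": [0, 0, 0], "jaw": 0},
    {"translation": [0, -16, -9], "delta_rot": [0, 0, 0], "jaw": 0},
    {"translation": [0, -18, -9], "delta_rot": [0, 0, 0], "jaw": 0},
    {"translation": [0, -18, -9], "delta_rot": [0, 0, 0], "jaw": 0}
  ]
}}

```text
time: 9.95
tool_pos: [0.4758, -0.0976, 0.2101]
tool_rot: [-0.001, 0.999, 0.045, -0.001]
contact_force: [0.4, -0.5, -4.6]
gripper_width: 0.25
grasp_force: 62.1
```

```bash
cat > pin.py <<'E'
from h import *
go([.494,-.281,.2],.088)
f=grab_frame('side');W=cloud(f);C0=np.load("side0c.npy")
for nm,V in(("before",C0),("now",W)):
  for lab,c in(("big",(.5586,-.2778)),("small",(.5680,-.001))):
    d=np.hypot(V[...,0]-c[0],V[...,1]-c[1]); m=(d<.012)&(V[...,2]<.12); z=V[...,2][m]
    h=V[...,2][(d>.018)&(d<.027)&(V[...,2]<.12)]
    print(nm,lab,m.sum(),np.percentile(z,[50,75,90]).round(4) if m.sum() else 0,"hub",np.median(h).round(4) if len(h) else 0)
m=(W[...,2]>.15)&(W[...,0]>.525)&(W[...,0]<.62)&(abs(W[...,1]+.10)<.06)&(W[...,2]<.30)
Q=W[m]
if len(Q)>50:
  t=Q[Q[:,2]>np.percentile(Q[:,2],60)];A=np.c_[t[:,:2]-t[:,:2].mean(0),np.ones(len(t))];print("head plane",np.linalg.lstsq(A,t[:,2],rcond=None)[0].round(4),t[:,:2].mean(0),Q.min(0),Q.max(0))
cv2.imwrite('pics/s4.png',cv2.resize(f['pixels'][230:470,320:560],(600,600)))
E
python3 pin.py
```

```text
t 9.95 pos [ 0.4758 -0.0976  0.2101] shift cm [ 0.15 18.43  0.97] rot [-0.002   0.0017  0.0027] F [ 0.4 -0.5 -4.6] w 0.24952530286446625 62.087931632995605
before big 205 [0.1011 0.1027 0.1035] hub 0.0634
before small 144 [0.0995 0.1029 0.1047] hub 0.0613
now big 136 [0.0841 0.0851 0.0862] hub 0.0657
now small 0 0 hub 0.0507
head plane [0.0829 0.0056 0.2572] [ 0.54649262 -0.09516546] [ 0.52501471 -0.12779583  0.17610391] [ 0.57458401 -0.06210283  0.26184574]
```

View pics/s4.png

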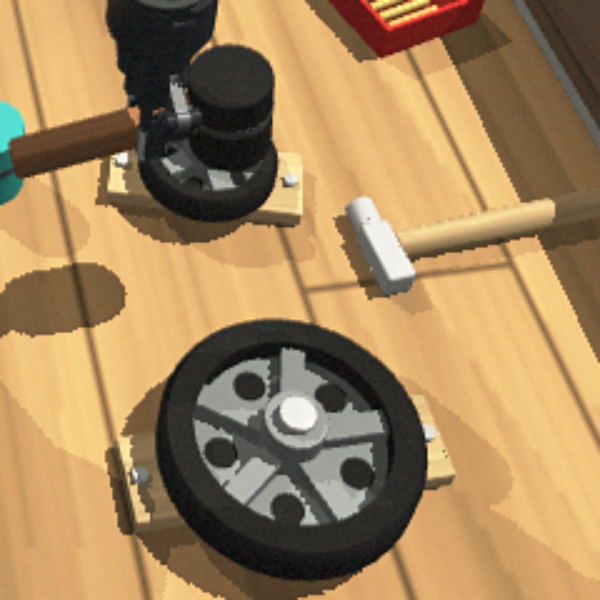

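The pin head at crop (296,413) now sits on the larger hub. The mallet has pitched nose-up by about 5° in the grip, which means the second blow bottomed out. I'm checking the seating against the hub face and the tyre.

Run:
```python
from h import *
V=[np.load("side0c.npy")]+[cloud(grab_frame('side'))for _ in range(4)]
for k,V in(("before",V[0]),("now",np.nanmean(V[1:],0))):
  d=np.hypot(V[...,0]-.5586,V[...,1]+.2778)
  for a,b in((0,.005),(.005,.009),(.009,.012),(.016,.018),(.018,.02),(.02,.022),(.082,.095)):
    z=V[...,2][(d>=a)&(d<b)&(V[...,2]<.12)]; print(k,a,b,len(z),np.percentile(z,[25,50,75]).round(4))
W=cloud(grab_frame('top'));
for k,V in(("before",np.load("top0c.npy")),("now",W)):
  d=np.hypot(V[...,0]-.5586,V[...,1]+.2735)
  for a,b in((0,.009),(.016,.02),(.082,.095)): z=V[...,2][(d>=a)&(d<b)];print("top",k,a,len(z),np.percentile(z,[25,50,75]).round(4))
```

```text
before 0 0.005 23 [0.1011 0.1021 0.1033]
before 0.005 0.009 83 [0.078  0.101  0.1027]
before 0.009 0.012 99 [0.0757 0.1005 0.1021]
before 0.016 0.018 34 [0.0743 0.0753 0.0765]
before 0.018 0.02 56 [0.0742 0.0751 0.0763]
before 0.02 0.022 109 [0.0611 0.0724 0.0749]
before 0.082 0.095 2310 [0.0577 0.0595 0.0608]
now 0 0.005 23 [0.0837 0.0841 0.0844]
now 0.005 0.009 48 [0.0837 0.0843 0.0847]
now 0.009 0.012 58 [0.0828 0.0838 0.0844]
now 0.016 0.018 46 [0.0745 0.0752 0.0757]
now 0.018 0.02 57 [0.0745 0.0751 0.0756]
now 0.02 0.022 114 [0.067  0.0742 0.0752]
now 0.082 0.095 2317 [0.0587 0.0598 0.0604]
top before 0 32 [0.0982 0.1007 0.1037]
top before 0.016 35 [0.0719 0.0748 0.0773]
top before 0.082 761 [0.0563 0.0587 0.0612]Traceback (most recent call last):
  File "<stdin>", line 10, in <module>
    return _quantile_unchecked(
        a, q, axis, out, overwrite_input, method, keepdims, weights)
    return _ureduce(a,
                    func=_quantile_ureduce_func,
    ...<5 lines>...
                    overwrite_input=overwrite_input,
                    method=method)
    r = func(a, **kwargs)
    result = _quantile(arr,
                       quantiles=q,
    ...<2 lines>...
                       out=out,
                       weights=wgt)
    slices_having_nans = np.isnan(arr[-1, ...])
                                  ~~~^^^^^^^^^
IndexError: index -1 is out of bounds for axis 0 with size 0
```

The pin top is at 84.2 mm and the hub at 75.1 mm, so the head is fully home. I return to the free spot where the mallet stood and level it (tool y −0.08).

>>> {"fn": "send_rows", "kwargs": {
  "steps": [
    {"translation": [0, -1, 0], "delta_rot": [0, 0, 0], "jaw": 0},
    {"translation": [0.3, -4, 0], "delta_rot": [0, -0.02, 0], "jaw": 0},
    {"translation": [0.6, -8, 0], "delta_rot": [0, -0.04, 0], "jaw": 0},
    {"translation": [1, -12.5, 0], "delta_rot": [0, -0.06, 0], "jaw": 0},
    {"translation": [1.4, -17, 0], "delta_rot": [0, -0.08, 0], "jaw": 0},
    {"translation": [1.8, -21.5, 0], "delta_rot": [0, -0.08, 0], "jaw": 0},
    {"translation": [2.2, -26, 0], "delta_rot": [0, -0.08, 0], "jaw": 0},
    {"translation": [2.6, -30, 0], "delta_rot": [0, -0.08, 0], "jaw": 0}
  ]
}}

```text
time: 11.05
tool_pos: [0.4763, 0.2031, 0.2118]
tool_rot: [0.001, 0.998, 0.043, -0.04]
contact_force: [1.0, -0.4, -3.8]
gripper_width: 0.251
grasp_force: 62.1
```

>>> {"fn": "send_rows", "kwargs": {
  "steps": [
    {"translation": [0.3, -3, 0], "delta_rot": [0, 0, 0], "jaw": 0},
    {"translation": [0.4, -4.5, 0], "delta_rot": [0, 0, 0], "jaw": 0},
    {"translation": [0.5, -5.3, 1], "delta_rot": [0, 0, 0], "jaw": 0},
    {"translation": [0.5, -5.3, 3], "delta_rot": [0, 0, 0], "jaw": 0},
    {"translation": [0.5, -5.3, 5], "delta_rot": [0, 0, 0], "jaw": 0},
    {"translation": [0.5, -5.3, 6], "delta_rot": [0, 0, 0], "jaw": 0},
    {"translation": [0.5, -5.3, 6], "delta_rot": [0, 0, 0], "jaw": 0},
    {"translation": [0.5, -5.3, 6], "delta_rot": [0, 0, 0], "jaw": 0}
  ]
}}

```text
time: 11.85
tool_pos: [0.4726, 0.253, 0.1518]
tool_rot: [0.002, 0.998, 0.043, -0.04]
contact_force: [0.1, -0.2, -4.4]
gripper_width: 0.248
grasp_force: 62.1
```

```bash
cat > tilt.py <<'E'
from h import *
go([.476,.257,.0415],.088)
Vs=np.nanmean([cloud(grab_frame('side'))for _ in range(3)],0)
zt=state()["tool_pos"][2]+.0365
d=np.hypot(Vs[...,0]-.540,Vs[...,1]-.260);m=(d<.036)&(abs(Vs[...,2]-zt)<.007);t=Vs[m]
A=np.c_[t[:,:2]-t[:,:2].mean(0),np.ones(len(t))];print(len(t),"plane",np.linalg.lstsq(A,t[:,2],rcond=None)[0].round(4),t.mean(0).round(4),zt)
d=np.hypot(Vs[...,0]-.568,Vs[...,1]+.001);z=Vs[...,2][(d<.01)];print("small pin",len(z),np.percentile(z,[50,75]).round(4) if len(z) else 0)
E
python3 tilt.py
```

```text
t 11.85 pos [0.4726 0.253  0.1518] shift cm [ 1.25 -0.37 10.96] rot [-0.0001  0.0797 -0.0022] F [ 0.1 -0.2 -4.4] w 0.24820137920401436 62.068355083465576
407 plane [0.0368 0.0685 0.1921] [0.5367 0.2514 0.1921] 0.18947697809081623
small pin 98 [0.0936 0.1028]
```

>>> {"fn": "send_rows", "kwargs": {
  "steps": [
    {"translation": [0.2, -0.1, 2], "delta_rot": [0, 0, 0], "jaw": 0},
    {"translation": [0.4, -0.2, 4.5], "delta_rot": [0, -0.01, 0], "jaw": 0},
    {"translation": [0.6, -0.3, 7], "delta_rot": [0, -0.01, 0], "jaw": 0},
    {"translation": [0.8, -0.3, 9], "delta_rot": [0, -0.01, 0], "jaw": 0},
    {"translation": [0.9, -0.3, 10], "delta_rot": [0, -0.01, 0], "jaw": 0},
    {"translation": [0.9, -0.3, 10.3], "delta_rot": [0, -0.01, 0], "jaw": 0},
    {"translation": [0.9, -0.3, 10.6], "delta_rot": [0, -0.01, 0], "jaw": 0},
    {"translation": [0.9, -0.3, 10.6], "delta_rot": [0, -0.01, 0], "jaw": 0}
  ]
}}

```text
time: 12.8
tool_pos: [0.4732, 0.2568, 0.0461]
tool_rot: [0.002, 0.998, 0.043, -0.044]
contact_force: [0.0, -0.2, -4.1]
gripper_width: 0.246
grasp_force: 62.0
```

```bash
python3 tilt.py; python3 -c "
from h import *
print(state()['ft_torque'])"
```

```text
t 12.8 pos [0.4732 0.2568 0.0461] shift cm [0.32 0.   0.44] rot [-0.0005  0.0883 -0.0012] F [ 0.  -0.2 -4.1] w 0.2455971913907674 62.001142501831055
399 plane [0.0334 0.0648 0.0853] [0.5372 0.2556 0.0853] 0.08274523242399534
small pin 100 [0.1017 0.1032]
[-0.03319484  0.04569799 -0.01699202]
```

>>> {"fn": "send_rows", "kwargs": {
  "steps": [
    {"translation": [0, 0, 0.2], "delta_rot": [0, 0, 0], "jaw": 0},
    {"translation": [0, 0, 0.3], "delta_rot": [0, 0, 0], "jaw": 0},
    {"translation": [0, 0, 0.4], "delta_rot": [0, 0, 0], "jaw": 0},
    {"translation": [0, 0, 0.45], "delta_rot": [0, 0, 0], "jaw": 0},
    {"translation": [0, 0, 0.5], "delta_rot": [0, 0, 0], "jaw": 0},
    {"translation": [0, 0, 0.5], "delta_rot": [0, 0, 0], "jaw": 0},
    {"translation": [0, 0, 0.5], "delta_rot": [0, 0, 0], "jaw": 0},
    {"translation": [0, 0, 0.5], "delta_rot": [0, 0, 0], "jaw": 0}
  ]
}}

```text
time: 13.75
tool_pos: [0.4721, 0.2565, 0.0402]
tool_rot: [0.002, 0.998, 0.043, -0.045]
contact_force: [0.1, -0.1, -3.8]
gripper_width: 0.251
grasp_force: 62.0
```

```bash
python3 tilt.py
```

```text
t 13.75 pos [0.4721 0.2565 0.0402] shift cm [ 0.38 -0.02 -0.17] rot [-0.0001  0.0899 -0.0012] F [ 0.1 -0.1 -3.8] w 0.2510543407918244 62.001142501831055
394 plane [0.0319 0.0653 0.0793] [0.5356 0.2554 0.0793] 0.07670114385840399
small pin 94 [0.1022 0.1031]
```

>>> {"fn": "send_rows", "kwargs": {
  "steps": [
    {"translation": [0, 0, 0.05], "delta_rot": [0, 0, 0], "jaw": 0},
    {"translation": [0, 0, 0.1], "delta_rot": [0, 0, 0], "jaw": 0},
    {"translation": [0, 0, 0.15], "delta_rot": [0, 0, 0], "jaw": 0},
    {"translation": [0, 0, 0.2], "delta_rot": [0, 0, 0], "jaw": 0},
    {"translation": [0, 0, 0.2], "delta_rot": [0, 0, 0], "jaw": 0},
    {"translation": [0, 0, 0.2], "delta_rot": [0, 0, 0], "jaw": 0},
    {"translation": [0, 0, 0.2], "delta_rot": [0, 0, 0], "jaw": 0},
    {"translation": [0, 0, 0.2], "delta_rot": [0, 0, 0], "jaw": 0}
  ]
}}

```text
time: 14.7
tool_pos: [0.4718, 0.2565, 0.0385]
tool_rot: [0.002, 0.998, 0.043, -0.045]
contact_force: [-2.2, -1.2, 1.7]
gripper_width: 0.248
grasp_force: 62.7
```

```bash
python3 tilt.py
python3 - <<'E'
from h import *
V=np.load("side0c.npy");d=np.hypot(V[...,0]-.540,V[...,1]-.260);m=(d<.036)&(abs(V[...,2]-.077)<.007);t=V[m]
A=np.c_[t[:,:2]-t[:,:2].mean(0),np.ones(len(t))];print("initial",len(t),np.linalg.lstsq(A,t[:,2],rcond=None)[0].round(4),t.mean(0).round(4))
E
```

```text
t 14.7 pos [0.4718 0.2565 0.0385] shift cm [ 0.39 -0.01 -0.34] rot [-0.      0.0901 -0.0011] F [-2.2 -1.2  1.7] w 0.24761932757670357 62.73858904838562
392 plane [0.0299 0.0626 0.0776] [0.5357 0.2552 0.0776] 0.07499403446782728
small pin 96 [0.1015 0.1033]
initial 375 [0.0047 0.0204 0.0772] [0.541  0.2589 0.0772]
```

>>> {"fn": "send_rows", "kwargs": {
  "steps": [
    {"translation": [0, 0, 0], "delta_rot": [0, 0, 0], "jaw": 2.2},
    {"translation": [0, 0, 0], "delta_rot": [0, 0, 0], "jaw": 2.6},
    {"translation": [0, 0, 0], "delta_rot": [0, 0, 0], "jaw": 3.5},
    {"translation": [0, 0, 0], "delta_rot": [0, 0, 0], "jaw": 5},
    {"translation": [0, 0, 0], "delta_rot": [0, 0, 0], "jaw": 5},
    {"translation": [0, 0, 0], "delta_rot": [0, 0, 0], "jaw": 5},
    {"translation": [0, 0, 0], "delta_rot": [0, 0, 0], "jaw": 5},
    {"translation": [0, 0, 0], "delta_rot": [0, 0, 0], "jaw": 5}
  ]
}}

```text
time: 15.65
tool_pos: [0.4719, 0.2565, 0.0381]
tool_rot: [0.002, 0.998, 0.043, -0.045]
contact_force: [-0.4, -0.3, -0.4]
gripper_width: 0.584
grasp_force: 0.0
```

>>> {"fn": "send_rows", "kwargs": {
  "steps": [
    {"translation": [0, 0, -1], "delta_rot": [0, 0, 0], "jaw": 5},
    {"translation": [0, 0, -2.5], "delta_rot": [0, 0, 0], "jaw": 5},
    {"translation": [0, 0, -5], "delta_rot": [0, 0, 0], "jaw": 5},
    {"translation": [0, 0, -8], "delta_rot": [0, 0, 0], "jaw": 5},
    {"translation": [0, 0, -11], "delta_rot": [0, 0, 0], "jaw": 5},
    {"translation": [0, 0, -14], "delta_rot": [0, 0, 0], "jaw": 5},
    {"translation": [0, 0, -15], "delta_rot": [0, 0, 0], "jaw": 5},
    {"translation": [0, 0, -15], "delta_rot": [0, 0, 0], "jaw": 5}
  ]
}}

```text
time: 16.45
tool_pos: [0.4867, 0.2581, 0.1905]
tool_rot: [0.001, 0.998, 0.043, -0.042]
contact_force: [1.1, 0.3, -0.2]
gripper_width: 0.586
grasp_force: 0.0
```

Run:
```python
from h import *
go([.476,.257,.2],.088)
f=grab_frame('side');V=cloud(f)
d=np.hypot(V[...,0]-.540,V[...,1]-.260);m=(d<.036)&(abs(V[...,2]-.077)<.007);t=V[m]
A=np.c_[t[:,:2]-t[:,:2].mean(0),np.ones(len(t))];print(len(t),np.linalg.lstsq(A,t[:,2],rcond=None)[0].round(4),t.mean(0).round(4))
for c in((.5586,-.2778),(.568,-.001)):
  z=V[...,2][np.hypot(V[...,0]-c[0],V[...,1]-c[1])<.005];print("pin",len(z),np.median(z))
cv2.imwrite('pics/s5.png',f['pixels'])
```

```text
t 16.45 pos [0.4867 0.2581 0.1905] shift cm [-1.15  0.02 -0.85] rot [-0.0015  0.0847 -0.0012] F [ 1.1  0.3 -0.2] w 0.5855841726715306 0.0
374 [0.0128 0.0286 0.0774] [0.5378 0.256  0.0774]
pin 25 0.08302734707647191
pin 16 0.10294981875342486
```

View pics/s5.png

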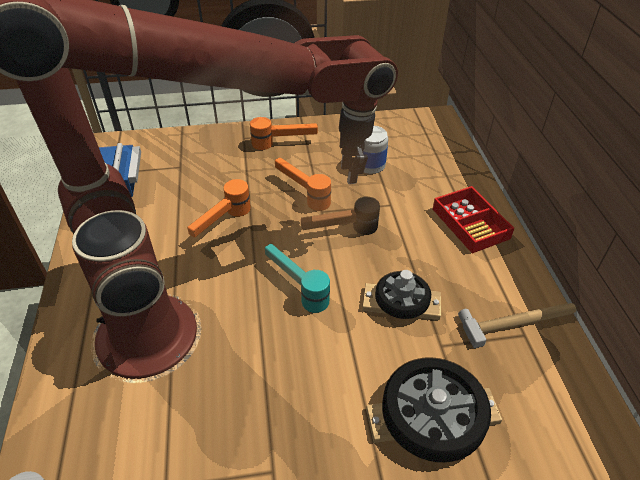

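The mallet stands upright on its face at (367,215) with the gripper clear above it. The larger wheel's pin at (438,397) is home, and the smaller wheel's pin at (405,275) is still up.

```bash
python3 -c "
from plant import *
print(job_done())"
```

```text
the job is handed in; nothing more can be done
None
```

The larger wheel's pin is fully home (top at 84 mm on a 75 mm hub), the smaller wheel's pin is untouched, the mallet is back standing on its striking face and released, and the job was handed in at about 16.5 s.

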